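# Call the welder and point out the next two castings

## Robot

A 6-joint arm with a two-finger parallel gripper is mounted at the origin on the work surface. World frame = base frame: x ahead of the robot, y to its left, z up, the work surface at z = 0. Lengths are in m, angles in rad, forces in N, time in s.
With the tool pointing down it reaches from about 0.375 to 0.9 m from the base axis. Payload 3.1 kg.
Tool frame: the origin (TCP) lies between the finger pads; the fingertips stand 25 mm ahead of it and the grasp point (between the pads) lies 6 mm ahead of it; z points along the fingers, x is the direction in which the jaws open and shut, and the axes are right-handed (so a half turn about z gives the same grasp; the last joint's range is limited). The gripper opens to 87 mm and grips with 3 to 60 N. Pads are 19 mm wide; open, the fingers measure 117 mm over their backs; the gripper's body (75 mm by 190 mm) begins 51 mm behind the grasp point.
Start: joints at [0.946, 0.527, 1.433, -0, 1.181, -0.178], TCP at [0.27, 0.564, 0.248] pointing down, gripper open.
Joint ranges: [-3.08, 3.08], [-0.75, 2.2], [0.22, 2.44], [-1.43, 4.57], [0, 2.65], [-2.85, 2.85]. Speed limits (rad/s): [2.79, 2.79, 3.14, 3.14, 3.14, 3.14].

## Interface

Orientations are given as a unit quaternion [w, x, y, z].
In Python, from plant import arm gives the robot as it stands. Calls block until the motion is done:
- arm.movep(position, orientation): joint-space move of the TCP to a pose.
- arm.move_l(position, ori=None, feed=0.15, stop_force=None): straight line of the TCP; ori=None keeps the orientation; feed is the mean speed in m/s. With stop_force (N) it stops when the force on the tool has changed by that much, and returns True; else False.
- arm.set_joints(angles): joint-space move.
- arm.gripper_open() and arm.close_gripper(effort=None): open the fingers fully, or close them until they stop; effort is the grip in N (None keeps the last).
- arm.sleep(seconds).
- arm.ik(position, orientation): joint angles nearest the present ones, or None.
- arm.camera(name): name is "scene" or "top" or "wrist"; returns a dict with "color" (400x640x3 uint8, red, green, blue), "depth" (400x640 float32, m along the optical axis (not along the pixel's ray), 0 where there is no reading), "fx", "fy", "cx", "cy" (pixels), "position" and "rotation" of the camera in the world; the wrist camera has in their place "T_tool_cam" (4x4, takes a point from camera to tool coordinates, whose origin is the TCP and whose axes are the tool frame's). Camera axes: x right, y down, z forward; pixel columns grow to the right and rows downward; lengths in m; the calibration is good to about 2 mm. The wrist camera is an equidistant fisheye: a pixel r from the principal point sees the ray r / f radians off the axis. A picture is of the moment at which its call begins: read the wrist's pose just before it.
A pose or a line that the arm cannot do raises arm.MotionError and nothing moves.
- arm.finish_job(): hands the job in, once; it reports no verdict.
Trained networks look in a picture, given as the dict that the camera call returned (one of the last four; its "shot" number tells which), for a name from the list of things; names that differ only in an ending like _2 or _b are one class to them, and where a whole thing is asked for, a point or a joint stands for the part that bears it (a point fixed in the world has none). Each returns a list of dicts, best first, with "score" (0 to 1); they miss things now and then, are a little off and sometimes report something else, mostly with a low value. They report only what shows in the picture. A call takes as long as a camera call. They do not tell look-alikes from the thing itself.
- arm.silhouettes(picture, query): "region" (400x640 bool, what is visible of it) and "at" ([column, row] in pixels, amid what is visible of it).
Readings, each from a call of its own:
- arm.get_t(): time.
- arm.get_joint_pos(): joint angles.
- arm.get_qvel(): joint speeds.
- arm.get_tau(): joint torques, N m.
- arm.get_tool_pos(): TCP position.
- arm.get_ee_rot(): TCP orientation.
- arm.get_contact_force(): force on the tool from outside, world axes, zero at the start.
- arm.get_torque(): the same for the moment, N m.
- arm.get_width(): opening from 0.0 (shut) to 1.0 (fully open).
Only numpy, scipy, OpenCV 4.12 (cv2) and the standard library are available. Lean on these libraries where they do the work, as an engineer would, in place of code of your own. Each camera call takes 0.05 s, during which the arm holds its last target. There are 200 camera calls.

## Task

Press the large call button on the grey box right down and let it go, leaving the small button alone, to bring the welder over. Then show which bronze castings are to be joined: first point straight down at the middle of the cone from about 2 cm above it for two seconds, then in the same way at the middle of the flanged collar, and finish with the hand still there, pointing at the collar. Never touch any casting, do not disturb the jar, wooden block, tin or mug, and travel high between places so that the hand never seems to point at the dome or the plinth.

Things in the scene. Friction and masses are not known exactly. Their poses are not given: they have to be found in the camera images.
- call (a joint): travel of the LARGE round white push button (call bell): 0 = up, 0.006 = fully down; straight down along z, sprung, about 5 N fully down; it rings when at least 4 mm down
- call_top (a point): centre of the top face of the large push button (cap diameter 48 mm, black housing), on a flat grey metal box (90 mm x 150 mm, 40 mm high) on the robot's right; the small button sits on the same box, 70 mm away in the box's -y direction
- cancel (a joint): travel of the SMALL round white push button (cap diameter 14 mm, cancels the call, to be left alone): 0 = up, 0.005 = fully down
- callbox: the flat grey metal box carrying both buttons, fixed; origin at the centre of its underside
- plate: dark steel layout plate 260 mm (x) x 460 mm (y), 10 mm thick, fixed flat on the bench; origin at the centre of its underside; all four castings stand on it
- cone_top (a point): centre of the small flat top (diameter 30 mm) of the cone casting, 95 mm above its base; z up
- cone: cone casting: upright tapering bronze cone, base diameter 76 mm, height 95 mm, the tallest casting, loose, 0.6 kg; same dull brown raw bronze as the other castings; origin at the centre of its underside, z up
- collar_top (a point): centre of the open mouth of the collar casting, level with its rim, 45 mm above its base; z up
- collar: flanged collar casting: short upright bronze tube, outer diameter 54 mm, 6 mm wall, open hole through it, on a flat round flange of diameter 84 mm, height 45 mm, loose, 0.4 kg; same dull brown raw bronze as the other castings; origin at the centre of its underside, z up
- dome_top (a point): highest point of the dome casting, 38 mm above its base; z up
- dome: dome casting: smooth bronze cap, diameter 80 mm, height 38 mm, loose; same dull brown raw bronze as the other castings; origin at the centre of its underside; not to be pointed at
- plinth_top (a point): centre of the flat top of the plinth casting, 52 mm above its base; z up
- plinth: plinth casting: square stepped bronze foot, 68 mm square below and 46 mm square above, height 52 mm, loose; same dull brown raw bronze as the other castings; origin at the centre of its underside; not to be pointed at
- jar: small jar with black lid, diameter 48 mm, height 75 mm, loose on the plate; origin under its centre; bystander
- woodblock: wooden block 40 x 55 x 30 mm, loose on the plate; origin under its centre; bystander
- tin: small tin, diameter 46 mm, height 40 mm, loose on the plate; origin under its centre; bystander
- mug: white mug, diameter 76 mm, height 90 mm, on the bench to the left; origin under its centre; bystander
Mind the look-alikes: they are no part of the job. What is shaped like the callbox but orange or yellow is not meant.

How it is judged:
On the way, in this order (a step that is already met when the one before it is completed fails the run):
1. the large call button is pressed at least 4 mm down (value of joint call above 0.004 m), for 0.05 s.
2. the call button is up again and the fingers point at the cone from just above, for 1.5 s without a break (horizontal distance between the grasp point and cone_top below 0.025 m and z of the grasp point in the frame of cone_top between 0.02 and 0.07 m and value of joint call below 0.002 m), for 1.5 s.
3. the fingers point at the collar from just above, for 1.5 s without a break (horizontal distance between the grasp point and collar_top below 0.025 m and z of the grasp point in the frame of collar_top between 0.02 and 0.07 m), for 1.5 s.
At the end, for the whole second after the job is handed in: The hand still points at the collar: grasp point (about 19 mm behind the fingertips) within 25 mm sideways of the collar's axis and 20 to 70 mm above its rim. Both buttons are up; all four castings stand upright, at rest, within 8 mm of where they started (all of step 3 and value of joint each of call, cancel below 0.002 m and distance of each of cone_top, collar_top, dome_top, plinth_top from where it was at the start of the episode below 0.008 m and angle between each of cone, collar, dome, plinth's own z axis and vertical below 0.1 rad and linear speed of each of cone, collar, dome, plinth below 0.02 m/s); the robot touches nothing.
It fails at once if the robot touches a casting (contact force between any of the fingers, the arm and cone above 0.3 N or contact force between any of the fingers, the arm and collar above 0.3 N or contact force between any of the fingers, the arm and dome above 0.3 N or contact force between any of the fingers, the arm and plinth above 0.3 N).
It fails at once if a casting is lifted, pushed or carried (over 8 mm) (distance of any of cone_top, collar_top, dome_top, plinth_top from where it was at the start of the episode above 0.008 m).
It fails at once if the hand points at the dome or the plinth (grasp point within 20 mm of its axis and less than 70 mm above its top) ((horizontal distance between the grasp point and dome_top below 0.02 m and z of the grasp point in the frame of dome_top below 0.07 m) or (horizontal distance between the grasp point and plinth_top below 0.02 m and z of the grasp point in the frame of plinth_top below 0.07 m)).
It fails at once if the small cancel button is pressed (value of joint cancel above 0.002 m).
It fails at once if the jar, wooden block, tin or mug is moved by more than 15 mm (distance of any of jar, woodblock, tin, mug from where it was at the start of the episode above 0.015 m).
It also fails if it takes over 51 s, if anything falls off the work surface, if the arm or the gripper's body presses on something with over 40 N, if the wrist force passes 120 N, or if a joint passes its speed limit or range.

## Working session

There is one attempt and no reset: what is moved stays moved. The work goes in short steps, each a Python script; the robot and the scene stay as the last script left them, time stands still between calls to the robot, and variables do not carry over. Pictures are saved under pics/ and viewed, about 8 in all and at most 12, crops included, and the job is handed in when it is done.

```bash
mkdir -p pics; cat > h.py <<'E'
import numpy as np, cv2
from plant import arm
def cloud(p):
    d=p["depth"]; v,u=np.mgrid[:400,:640]
    c=np.stack([(u-p["cx"])/p["fx"]*d,(v-p["cy"])/p["fy"]*d,d],-1)
    R=np.array(p["rotation"])
    if R.shape!=(3,3):
        from scipy.spatial.transform import Rotation as Ro
        R=Ro.from_quat(R,scalar_first=True).as_matrix()
    w=c@R.T+np.array(p["position"]); w[d<=0]=np.nan; return w
E
python3 - <<'E'
from h import *
print(arm.get_t(),arm.get_ee_rot())
ims=[]
for n in("top","scene"):
    p=arm.camera(n); w=cloud(p); im=p["color"][:,:,::-1].copy()
    for q in("callbox","call","cancel","cone","collar","dome","plinth","jar","woodblock","tin","mug"):
        for r in arm.silhouettes(p,q)[:2]:
            x=w[r["region"]]; x=x[~np.isnan(x[:,0])]
            if len(x)==0: continue
            zt=np.percentile(x[:,2],97); t=x[x[:,2]>zt-.006]
            print(n,q,round(r["score"],2),np.round(r["at"]),len(x),"zt %.3f"%zt,"topmean",t.mean(0).round(3),"bboxmid",((x.min(0)+x.max(0))/2).round(3),"ext",np.ptp(x,axis=0).round(3))
            u,v=map(int,r["at"]); cv2.putText(im,q,(u-10,v),0,.4,(0,0,255),1)
    cv2.imwrite(f"pics/{n}.png",im)
print(arm.get_t())
E
```

```text
0.0 [ 3.93578108e-04  8.46188104e-01  5.32883252e-01 -9.88783144e-04]
top callbox 0.91 [405. 193.] 1052 zt 0.065 topmean [ 0.573 -0.329  0.063] bboxmid [ 0.575 -0.357  0.039] ext [0.096 0.156 0.064]
top callbox 0.68 [390. 247.] 1114 zt 0.064 topmean [ 0.389 -0.281  0.062] bboxmid [ 0.397 -0.306  0.033] ext [0.126 0.164 0.073]
top call 0.72 [460. 216.] 148 zt 0.067 topmean [ 0.5   -0.547  0.063] bboxmid [ 0.5   -0.547  0.06 ] ext [0.042 0.044 0.016]
top call 0.67 [387. 252.] 153 zt 0.066 topmean [ 0.387 -0.276  0.063] bboxmid [ 0.386 -0.276  0.06 ] ext [0.045 0.044 0.018]
top cancel 0.72 [294. 229.] 172 zt 0.044 topmean [0.453 0.047 0.041] bboxmid [0.454 0.046 0.027] ext [0.046 0.056 0.038]
top cancel 0.46 [278. 210.] 7213 zt 0.015 topmean [0.53  0.089 0.012] bboxmid [0.532 0.09  0.042] ext [0.299 0.478 0.089]
top cone 0.57 [231. 196.] 359 zt 0.107 topmean [0.578 0.258 0.105] bboxmid [0.577 0.261 0.059] ext [0.071 0.078 0.104]
top collar 0.82 [330. 232.] 361 zt 0.057 topmean [ 0.453 -0.074  0.055] bboxmid [ 0.455 -0.073  0.032] ext [0.079 0.083 0.059]
top dome 0.74 [256. 222.] 376 zt 
[... 2227 characters left out ...]
065 topmean [0.588 0.027 0.062] bboxmid [0.584 0.02  0.037] ext [0.085 0.091 0.06 ]
scene jar 0.84 [291. 206.] 350 zt 0.087 topmean [ 0.6   -0.091  0.085] bboxmid [ 0.602 -0.091  0.05 ] ext [0.046 0.044 0.079]
scene jar 0.44 [317. 229.] 624 zt 0.065 topmean [0.588 0.027 0.062] bboxmid [0.577 0.016 0.037] ext [0.099 0.099 0.06 ]
scene woodblock 0.55 [352. 206.] 274 zt 0.043 topmean [0.453 0.05  0.041] bboxmid [0.441 0.043 0.028] ext [0.075 0.074 0.034]
scene tin 0.59 [345. 266.] 263 zt 0.053 topmean [0.631 0.166 0.05 ] bboxmid [0.628 0.157 0.03 ] ext [0.048 0.063 0.048]
scene mug 0.75 [492. 275.] 1399 zt 0.091 topmean [0.404 0.477 0.089] bboxmid [0.392 0.492 0.046] ext [0.1   0.118 0.096]
1.2
```

View pics/top.png

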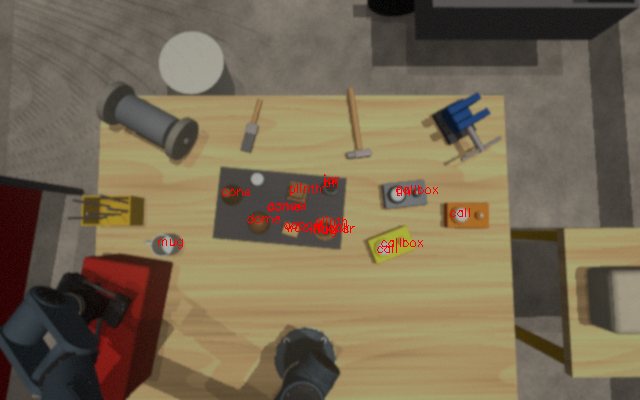

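View pics/scene.png

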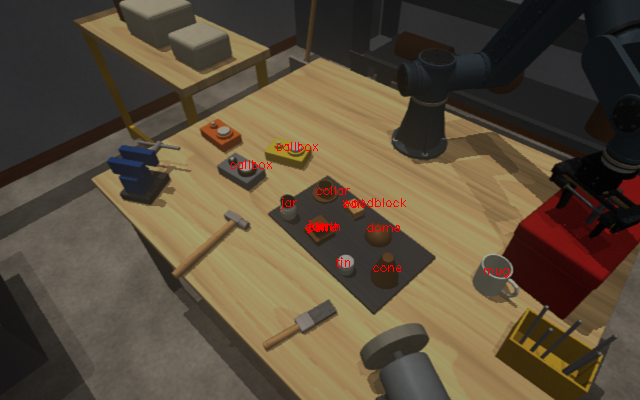

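The top view shows the grey box at (405,193), with its large button on the left at (397,194). The orange box at (465,215) and the yellow one at (390,245) are decoys. In the scene view the cone is at (387,270) and the collar at (327,190). I'll shut the gripper, travel high to above the large button and look from close by.

```bash
cat >> h.py <<'E'
Q=[0,1,0,0]
from scipy.spatial.transform import Rotation as Ro
def wristcloud(T0,R0,p):
    d=p["depth"]; v,u=np.mgrid[:400,:640]
    f=p["fx"]; a=(u-p["cx"])/f; b=(v-p["cy"])/p["fy"]; r=np.hypot(a,b)+1e-9
    s=np.tan(np.minimum(r,1.4))/r
    c=np.stack([a*s*d,b*s*d,d],-1)
    T=np.array(p["T_tool_cam"]); c=c@T[:3,:3].T+T[:3,3]
    w=c@R0.T+T0; w[d<=0]=np.nan; return w
def look(name,q):
    T0=np.array(arm.get_tool_pos()); R0=Ro.from_quat(arm.get_ee_rot(),scalar_first=True).as_matrix()
    p=arm.camera("wrist"); w=wristcloud(T0,R0,p); im=p["color"][:,:,::-1].copy()
    for r in arm.silhouettes(p,q)[:3]:
        x=w[r["region"]]; x=x[~np.isnan(x[:,0])]
        u,v=map(int,r["at"]); cv2.circle(im,(u,v),4,(0,0,255),1)
        if len(x):
            zt=np.percentile(x[:,2],97); t=x[x[:,2]>zt-.006]
            print(q,round(r["score"],2),r["at"],len(x),"zt %.4f"%zt,"topmid",((t.min(0)+t.max(0))/2).round(4),"mean",t.mean(0).round(4),"ext",np.ptp(t,axis=0).round(3))
    cv2.imwrite(f"pics/{name}.png",im); return w
E
python3 - <<'E'
from h import *
arm.close_gripper(10)
arm.movep([0.573,-0.329,0.22],Q)
w=look("w1","call"); np.save("w1.npy",w)
# highest layer near the expected place
m=(np.abs(w[...,0]-.573)<.07)&(np.abs(w[...,1]+.357)<.1)&(w[...,2]>.052)&(w[...,2]<.08)
x=w[m]; print(len(x)); 
for y0 in np.arange(-.43,-.28,.01):
    s=x[np.abs(x[:,1]-y0)<.005]
    if len(s): print(round(y0,3),len(s),s.min(0).round(3),s.max(0).round(3))
print(arm.get_t(),arm.get_tool_pos(),arm.get_width())
E
```

```text
call 0.77 [313.2, 191.3] 1784 zt 0.0631 topmid [ 0.5714 -0.3263  0.0607] mean [ 0.5715 -0.3258  0.0617] ext [0.047 0.046 0.007]
call 0.77 [140.7, 148.0] 1353 zt 0.0634 topmid [ 0.3861 -0.2769  0.0609] mean [ 0.3874 -0.2766  0.0619] ext [0.047 0.046 0.007]
2154
-0.38 2 [ 0.577 -0.383  0.052] [ 0.579 -0.383  0.052]
-0.36 16 [ 0.56  -0.357  0.052] [ 0.579 -0.355  0.054]
-0.35 166 [ 0.548 -0.355  0.052] [ 0.597 -0.345  0.063]
-0.34 385 [ 0.543 -0.345  0.052] [ 0.6   -0.335  0.064]
-0.33 502 [ 0.541 -0.335  0.052] [ 0.602 -0.325  0.064]
-0.32 503 [ 0.542 -0.325  0.052] [ 0.601 -0.315  0.064]
-0.31 434 [ 0.544 -0.315  0.052] [ 0.6   -0.305  0.063]
-0.3 146 [ 0.553 -0.305  0.052] [ 0.592 -0.296  0.062]
6.1167 [ 0.57335215 -0.32827446  0.22006581] 0.0008003922220961938
```

View pics/w1.png

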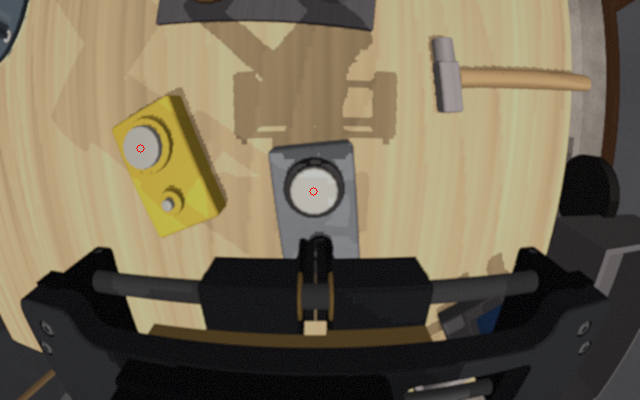

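The wrist view shows the grey box's large button at (313,191), which gives (0.5715, -0.326), with its top at about z = 0.062. I'll press it there.

```bash
python3 - <<'E'
from h import *
x,y=.5715,-.326
arm.move_l([x,y,0.097],feed=.12)
print(arm.get_contact_force())
s=arm.move_l([x,y,0.079],feed=.02,stop_force=12)
print(s,arm.get_tool_pos(),arm.get_contact_force())
arm.sleep(.2); print(arm.get_tool_pos(),arm.get_contact_force())
arm.move_l([x,y,0.25],feed=.15)
print(arm.get_contact_force(),arm.get_t())
E
```

```text
[-0.66275431  0.57247431 -0.50738272]
True [ 0.57156292 -0.32603379  0.08156163] [-0.80109817  1.14731503  5.4443428 ]
[ 0.57155131 -0.32604617  0.08145881] [-0.680196    0.50415027  5.6564686 ]
[0.27437822 0.5544502  0.29604424] 9.5417
```

The fingertips stopped at z = 0.0565 under about 6 N, so the button went fully down. Next is the cone: travel high and take one close look.

```bash
python3 - <<'E'
from h import *
arm.movep([0.579,0.260,0.27],Q)
w=look("w2","cone")
m=(np.hypot(w[...,0]-.579,w[...,1]-.26)<.05)&(w[...,2]>.098)&(w[...,2]<.12)
x=w[m]; print(len(x),((x.min(0)+x.max(0))/2).round(4),x.mean(0).round(4),np.ptp(x,axis=0).round(3))
print(arm.get_t(),arm.get_tool_pos())
E
```

```text
cone 0.88 [311.3, 174.8] 2737 zt 0.1056 topmid [0.5764 0.2605 0.1035] mean [0.5765 0.2612 0.1043] ext [0.032 0.031 0.008]
cone 0.21 [353.5, 241.1] 1016 zt 0.0510 topmid [0.6285 0.1703 0.0495] mean [0.6289 0.1693 0.0498] ext [0.043 0.034 0.005]
791 [0.5764 0.2605 0.1026] [0.5765 0.2615 0.1042] [0.032 0.031 0.009]
11.75 [0.57953628 0.25892654 0.26989385]
```

View pics/w2.png

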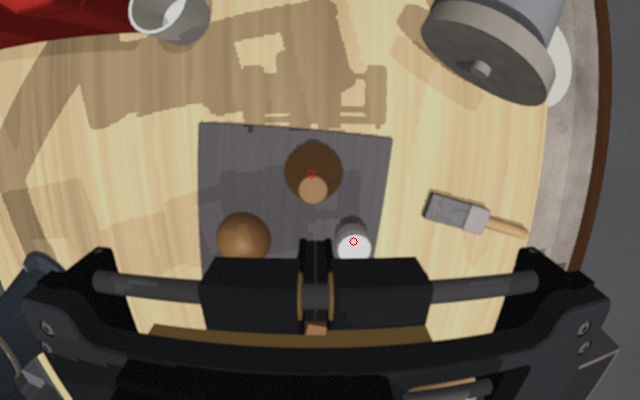

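The wrist view shows the cone at (312,178), with its top at (0.5765, 0.261, 0.105). The dome at (243,238) and the tin at (353,240) are well clear. I'll point at the cone, rise, travel high to above the collar and look.

```bash
python3 - <<'E'
from h import *
arm.move_l([.5765,.261,.27])
arm.move_l([.5765,.261,.151],feed=.1)
t=arm.get_t(); arm.sleep(2.3); print(arm.get_tool_pos(),arm.get_contact_force(),arm.get_t()-t)
arm.move_l([.5765,.261,.27],feed=.12)
arm.movep([.454,-.073,.25],Q)
w=look("w3","collar")
m=(np.hypot(w[...,0]-.454,w[...,1]+.073)<.05)&(w[...,2]>.05)&(w[...,2]<.07)
x=w[m]; print(len(x),((x.min(0)+x.max(0))/2).round(4),x.mean(0).round(4),np.ptp(x,axis=0).round(3))
print(arm.get_t(),arm.get_tool_pos())
E
```

```text
[0.57649717 0.26102654 0.15099519] [ 0.17817346 -0.55513322 -0.12494468] 2.3000000000000007
collar 0.75 [318.3, 165.6] 2864 zt 0.0554 topmid [ 0.4537 -0.0724  0.0534] mean [ 0.4535 -0.0718  0.0542] ext [0.052 0.054 0.008]
758 [ 0.4537 -0.0724  0.0537] [ 0.4534 -0.0717  0.0542] [0.052 0.054 0.007]
18.225 [ 0.45474737 -0.07235608  0.25007343]
```

View pics/w3.png

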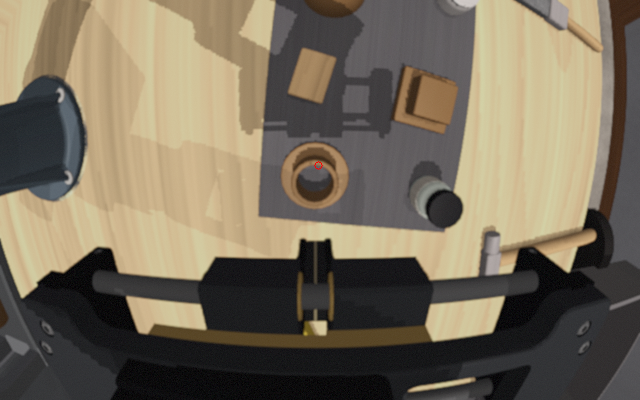

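The wrist view shows the collar at (315,175), with its mouth centred at (0.4537, -0.0724) and its rim at z = 0.055. The jar at (437,205) and the plinth at (430,98) are clear.

```bash
python3 - <<'E'
from h import *
arm.move_l([.4537,-.0724,.101],feed=.1)
arm.sleep(2.5); print(arm.get_tool_pos(),arm.get_contact_force(),arm.get_t())
p=arm.camera("scene"); w=cloud(p)
for q in("callbox","cone","collar","jar"):
    for r in arm.silhouettes(p,q)[:1]:
        x=w[r["region"]]; x=x[~np.isnan(x[:,0])]; zt=np.percentile(x[:,2],97); print(q,r["score"],x[x[:,2]>zt-.006].mean(0).round(3))
arm.finish_job()
E
```

```text
[ 0.45371089 -0.0724145   0.10098749] [-0.88247208 -0.60007318  0.54351995] 22.3667
callbox 0.82 [ 0.5   -0.549  0.063]
cone 0.88 [0.579 0.261 0.105]
collar 0.63 [ 0.458 -0.067  0.055]
jar 0.76 [ 0.601 -0.092  0.085]
the job is handed in; nothing more can be done
```

I pressed the large call button on the grey box right down and let it go, then pointed at the cone and then the collar. The job is handed in with the hand still over the collar, at about 22 s of the 51 s allowed.

- **Button press:** the shut fingertips went about 6 mm down and held about 6 N, more than the roughly 5 N the button needs. I had no direct reading of either button's travel, so full travel and release come from the fingertip height and force. Nothing came near the small button.
- **Pointing:** I held 2.3 s over the cone and 2.5 s over the collar before handing in. The fingertips were about 2 cm above each, within a few millimetres of the measured centres. Travel between places was at 0.25–0.27 m.
- **Last checks:** contact-force readings stayed within about 1 N of zero, which is sensor noise. The final scene picture put the cone and jar within about 1 mm of their first positions.
- **Readings that disagreed:** the collar's top read 4 mm off its first scene reading, most likely because the hand partly hid it. The network also returned the orange look-alike for "callbox" in that last picture, so the grey box was not checked again. I did not re-measure the dome, plinth, wooden block, tin or mug at the end.

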